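# Test two board pads and park the pen tester

## Robot

A 6-joint arm with a two-finger parallel gripper is mounted at the origin on the work surface. World frame = base frame: x ahead of the robot, y to its left, z up, the work surface at z = 0. Lengths are in m, angles in rad, forces in N, time in s.
With the tool pointing down it reaches from about 0.225 to 0.875 m from the base axis. Payload 3.4 kg.
Tool frame: the origin (TCP) lies at the very end of the fingers, on their centre line; the grasp point (between the pads) lies 19 mm behind it (robot.grasp_offset is the distance from the TCP to the grasp point, in m); z points along the fingers, y is the line along which they close (so a half turn about z gives the same grasp; the last joint's range is limited). The gripper opens to 85 mm and grips with 20 to 120 N. Pads are 22 mm wide; open, the fingers measure 114 mm over their backs; the gripper's body (76 mm by 85 mm) begins 54 mm behind the grasp point. The pads swing forward as they close: fully open they stand 13 mm farther back than shut.
Start: joints at [1.024, 0.276, 1.505, -0, 1.361, -0.121], TCP at [0.238, 0.524, 0.231] pointing down, gripper open.
Joint ranges: [-2.89, 2.89], [-0.75, 2.08], [0.22, 2.7], [-1.18, 4.32], [0.11, 2.71], [-2.7, 2.7]. Speed limits (rad/s): [2.57, 2.57, 3.14, 3.14, 3.14, 3.14].

## Interface

Orientations are given as a unit quaternion [w, x, y, z].
In Python, from workcell import robot gives the robot as it stands. Calls block until the motion is done:
- robot.move_ptp(position, orientation): joint-space move of the TCP to a pose.
- robot.movel(position, frame=None, velocity=0.15, force_limit=None): straight line of the TCP; frame=None keeps the orientation; velocity is the mean speed in m/s. With force_limit (N) it stops when the force on the tool has changed by that much, and returns True; else False.
- robot.set_joints(angles): joint-space move.
- robot.grip(opening): finger opening in m; the grip force is fixed at half the most; returns when the fingers have stopped.
- robot.wait(seconds).
- robot.solve_ik(position, orientation): joint angles nearest the present ones, or None.
- robot.snapshot(name): name is "side" or "top" or "wrist"; returns the picture (420x560x3 uint8, blue, green, red); there is no depth.
- robot.camera_params(name): a dict with "fovy" (degrees; the focal length in pixels is half the picture's height over the tangent of half this angle, whatever the lens; pixels are square), "cx", "cy" (the principal point, pixels), "k1" (the pictures are not rectified: a ray, as slopes to the right and down, at radius r is drawn at 1 + k1 r^2 times it, then the intrinsics apply), "view" (4x4, takes a point from world to camera coordinates); the wrist camera has in their place "tool_from_camera" (4x4, takes a point from camera to tool coordinates, whose origin is the TCP and whose axes are the flange's). Camera axes: x right, y down, z forward; pixel columns grow to the right and rows downward; lengths in m; the calibration is good to about 2 mm. A picture is of the moment at which its call begins: read the wrist's pose just before it. camera_params takes no time and is no camera call.
A pose or a line that the arm cannot do raises robot.Unreachable and nothing moves.
- robot.close_job(): hands the job in; it is judged then, once.
Readings, each from a call of its own:
- robot.current_t(): time.
- robot.current_q(): joint angles.
- robot.current_dq(): joint speeds.
- robot.current_effort(): joint torques, N m.
- robot.current_ee_pos(): TCP position.
- robot.current_tcp_rot(): TCP orientation.
- robot.current_force(): force on the tool from outside, world axes, zero at the start.
- robot.current_torque(): the same for the moment, N m.
- robot.current_grip_width(): finger opening in m.
- robot.current_finger_force(): force on a finger pad.
Only numpy, scipy, OpenCV 4.12 (cv2) and the standard library are available. Lean on these libraries where they do the work, as an engineer would, in place of code of your own. Each camera call takes 0.05 s, during which the arm holds its last target. There are 200 camera calls.

## Task

Pick up the pen tester lying on the mat and touch its metal tip lightly on the round test pad beside the heatsink of the circuit board, then on the one beside the white connector. Then put the pen away: slide its shaft down the sloping tube of the stand until the front of the handle is up against the tube's mouth, and let go. Leave the multimeter and the two wire spools where they are.

Things in the scene. Friction and masses are not known exactly. Their poses are not given: they have to be found in the camera images.
- pen: Cordless pen tester lying on the mat (mat top z = 2 mm). Black handle 22 x 22 mm, 110 mm long; a steel shaft, 8 mm across, sticks out 75 mm from its front face, the last 17 mm tapering to a 4 mm round tip. Origin: centre of the handle, on the pen's axis. x runs along the pen from tail to tip: handle x = -55 to +55 mm, tip at x = +130 mm. z is up at the start. 70 g, balance near the origin.
- pen_tip (a point): The very end of the pen's metal tip, on the pen's axis, 130 mm from the centre of the handle.
- board: Circuit board fixed on a grey carrier 110 x 170 mm (its x, y), top face 12 mm above its underside; origin: centre of the underside. Two round brass test pads, 18 mm across, at x = -18, y = +55 and -55 mm. Beside them, towards +x: finned aluminium heatsink 30 x 36 mm, 22 mm above the board, at (28, 55); white connector 14 x 44, 12 mm high, at (36, -53). The -x half has only flat parts.
- pad_heatsink (a point): Centre of the test pad beside the heatsink, on the board's top face.
- pad_connector (a point): Centre of the test pad beside the white connector, on the board's top face.
- stand: Fixed dark steel stand, base plate 110 x 75 x 12 mm, origin at the centre of its underside (on the mat). A short post carries the sloping tube.
- tube: Steel tube on the stand, 60 mm long, 26 mm outer, 16 mm inner diameter, open at both ends. Origin: centre of its upper mouth, 75 mm above the mat. x runs along the bore, from the mouth inwards, down at 30 degrees (0.52 rad) from level; the pen goes in along +x. The bore spans x = 0 to 60 mm. With the pen home, its x axis lies along the tube's and its tip is at x = 75 mm here.
- multimeter: Bystander: orange multimeter 170 x 85 x 38 mm lying on the mat, origin at the centre of its underside.
- spool_a: Bystander: wire spool standing upright on the mat, 60 mm across, 54 mm high, silver wire; origin at the centre of its underside.
- spool_b: Bystander: wire spool standing upright on the mat, 60 mm across, 54 mm high, copper wire; origin at the centre of its underside.
Mind the look-alikes: they are no part of the job. Leave any green or pink look-alike of the board alone.

How it is judged:
By the outcome, as a careful person would: the job done as asked, in the order asked, and still so for the second after the job is handed in, with the robot touching nothing.
It also fails if it takes over 66 s, if anything falls off the work surface, if the arm or the gripper's body presses on something with over 40 N, if the wrist force passes 120 N, or if a joint passes its speed limit or range.

## Working session

There is one attempt and no reset: what is moved stays moved. The work goes in short steps, each a Python script; the robot and the scene stay as the last script left them, time stands still between calls to the robot, and variables do not carry over. Pictures are saved under pics/ and viewed, at most 12 in all, crops included, and the job is handed in when it is done.

```bash
mkdir -p pics; ls
python3 - <<'E'
from workcell import robot
import cv2
for n in("top","side"):
    cv2.imwrite(f"pics/{n}0.png",robot.snapshot(n)); p=robot.camera_params(n); print(n,p)
print(robot.camera_params("wrist")); print(robot.current_t(),robot.current_tcp_rot(),robot.grasp_offset)
E
```

```text
pics
top {'fovy': 46.21503431739506, 'cx': 277.5289515227598, 'cy': 210.529166220408, 'k1': 0.03959766168971886, 'view': array([[ 7.90435760e-03, -9.99966511e-01,  2.12087516e-03,
         1.55052455e-01],
       [-9.94853630e-01, -8.07815776e-03, -1.00999991e-01,
         4.79999417e-01],
       [ 1.01013742e-01, -1.31162031e-03, -9.94884166e-01,
         1.56338598e+00],
       [ 0.00000000e+00,  0.00000000e+00,  0.00000000e+00,
         1.00000000e+00]])}
side {'fovy': 53.489902315635966, 'cx': 276.3835824168605, 'cy': 205.47935927958102, 'k1': -0.03092049243558601, 'view': array([[ 0.95155887, -0.30684496,  0.01954193, -0.43140211],
       [-0.22397805, -0.7353165 , -0.63964324,  0.27718653],
       [ 0.21064081,  0.60428123, -0.76842348,  1.0630153 ],
       [ 0.        ,  0.        ,  0.        ,  1.        ]])}
{'fovy': 65.22719996339465, 'cx': 274.6863661470808, 'cy': 210.21077395172912, 'k1': -0.0747129114805379, 'tool_from_camera': array([[-3.82027762e-05, -9.57578864e-01, -2.88171335e-01,
         7.47232839e-02],
       [ 9.99999777e-01,  1.55393806e-04, -6.48935439e-04,
         1.09410474e-03],
       [ 6.66186901e-04, -2.88171296e-01,  9.57578644e-01,
        -1.42182590e-01],
       [ 0.00000000e+00,  0.00000000e+00,  0.00000000e+00,
         1.00000000e+00]])}
0.1 [-2.68169294e-04  2.11285357e-01  9.77424078e-01 -7.73006776e-04] 0.0187
```

View pics/top0.png

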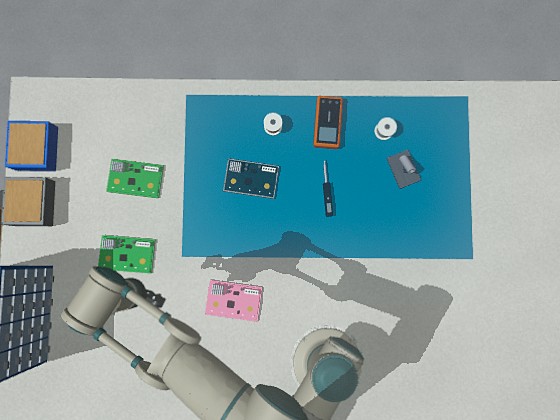

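View pics/side0.png

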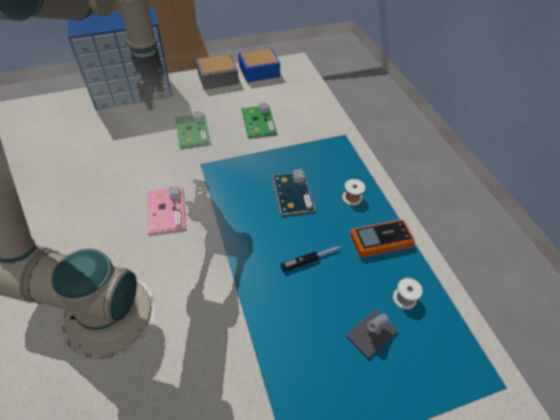

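Top view: the dark board on the mat is at (252,178), the pen runs from its tail at (330,215) to its tip at (324,160), and the stand is at (405,168). The green boards at (136,178) and (127,254) and the pink one at (235,300) are look-alikes. The target is the dark board on the grey carrier on the mat. I'll look closer with the wrist camera.

```bash
cat > h.py <<'E'
import numpy as np, cv2
from workcell import robot
from scipy.spatial.transform import Rotation as R
def rot(): q=robot.current_tcp_rot(); return R.from_quat([q[1],q[2],q[3],q[0]])
def quat(r): q=r.as_quat(); return [q[3],q[0],q[1],q[2]]
def cam(n):
    "K-ish, world_from_camera at the present pose"
    p=robot.camera_params(n)
    if n=="wrist":
        T=np.eye(4);T[:3,:3]=rot().as_matrix();T[:3,3]=robot.current_ee_pos();W=T@p["tool_from_camera"]
    else: W=np.linalg.inv(p["view"])
    return dict(f=210/np.tan(np.radians(p["fovy"])/2),cx=p["cx"],cy=p["cy"],k1=p["k1"],W=W.tolist())
def ray(c,u,v):
    W=np.array(c["W"]);d=np.array([(u-c["cx"])/c["f"],(v-c["cy"])/c["f"]]);s=d.copy()
    for _ in range(10): s=d/(1+c["k1"]*(s@s))
    r=W[:3,:3]@[s[0],s[1],1];return W[:3,3],r/np.linalg.norm(r)
def plane(c,uv,z): o,r=ray(c,*uv);return o+r*(z-o[2])/r[2]
def proj(c,P):
    W=np.array(c["W"]);q=W[:3,:3].T@(np.array(P)-W[:3,3]);s=q[:2]/q[2];s=s*(1+c["k1"]*(s@s))
    return s[0]*c["f"]+c["cx"],s[1]*c["f"]+c["cy"]
def tri(obs):
    "obs: list of (cam,(u,v)); returns point, rms miss"
    A=np.zeros((3,3));b=np.zeros(3);L=[]
    for c,uv in obs:
        o,r=ray(c,*uv);M=np.eye(3)-np.outer(r,r);A+=M;b+=M@o;L.append((o,M))
    P=np.linalg.solve(A,b);return P,np.sqrt(np.mean([np.sum((M@(P-o))**2) for o,M in L]))
def tool(yaw,tilt=0):
    "tool down, tool x = -(pen dir of heading yaw); tilt lowers the pen's tip"
    c,s=np.cos(yaw),np.sin(yaw);f=np.array([c,s,0]);u=np.array([0,0,1.])
    p=f*np.cos(tilt)-u*np.sin(tilt); z=-u*np.cos(tilt)-f*np.sin(tilt); x=-p
    return R.from_matrix(np.column_stack([x,np.cross(z,x),z]))
E
python3 - <<'E'
from h import *
import json
c=cam("top")
for n,uv in dict(tail=(331,215),tip=(324,160),board=(252,178),tube=(408,163),stand=(405,169)).items(): print(n,plane(c,uv,.02).round(3))
mid=plane(c,(328,178),.02)
S={}
for i,dy in enumerate((-.08,.08)):
    robot.move_ptp([mid[0]-.06,mid[1]+dy,.24],quat(tool(0)))
    S[i]=cam("wrist");im=robot.snapshot("wrist");cv2.imwrite(f"pics/w{i}.png",im)
json.dump(S,open("w.json","w"));print(robot.current_t(),robot.current_q())
E
```

```text
tail [ 0.466 -0.014  0.02 ]
tip [0.646 0.008 0.02 ]
board [0.585 0.243 0.02 ]
tube [ 0.638 -0.265  0.02 ]
stand [ 0.618 -0.255  0.02 ]
3.275 [ 1.07475062e-02  2.06615209e-01  1.57856772e+00 -1.25973519e-03
  1.35617059e+00 -1.55984826e+00]
```

View pics/w0.png

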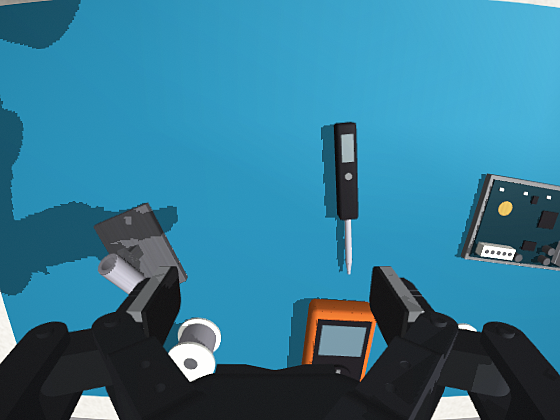

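View pics/w1.png

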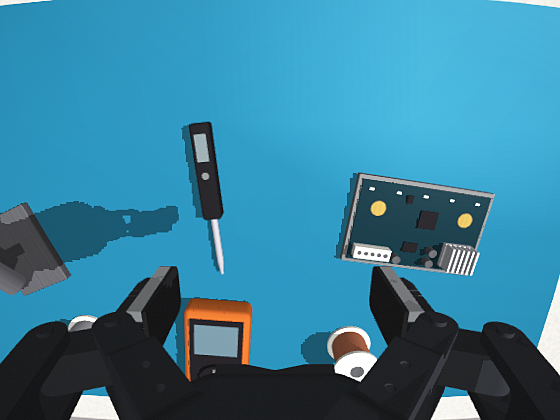

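The wrist views show the pen's handle at (345,170) in w0 and (205,170) in w1. The pads are at (378,208), beside the white connector (372,253), and (465,220), beside the finned heatsink (460,260), so this is the dark board on the grey carrier. The tube is partly hidden by a finger at (120,270) in w0. I'll measure the pen and pads and take two closer stand views.

Run:
```python
from h import *
import json
S=json.load(open("w.json"));D=[]
for i in "01":
    im=cv2.imread(f"pics/w{i}.png");h=cv2.cvtColor(im,cv2.COLOR_BGR2HSV)
    nb=((h[...,1]<110)).astype(np.uint8)
    x0,x1=((325,365) if i=="0" else (180,235))
    m=np.zeros_like(nb);m[115:280,x0:x1]=nb[115:280,x0:x1]
    n,l,st,ce=cv2.connectedComponentsWithStats(m);k=1+st[1:,4].argmax();ys,xs=np.nonzero(l==k)
    w=[(y,xs[ys==y].mean(),np.ptp(xs[ys==y])+1) for y in range(ys.min(),ys.max()+1)]
    print(i,st[k],[(a,round(float(b),1),int(c)) for a,b,c in w[::8]],w[-1])
    y=cv2.inRange(h,(18,90,120),(34,255,255));n,l,st,ce=cv2.connectedComponentsWithStats(y)
    print("yellow",[(ce[j].round(1).tolist(),st[j].tolist()) for j in range(1,n) if st[j,4]>60])
t=cam("top");im=robot.snapshot("top");h=cv2.cvtColor(im,cv2.COLOR_BGR2HSV)
y=cv2.inRange(h,(15,90,90),(34,255,255));n,l,st,ce=cv2.connectedComponentsWithStats(y)
print("top yellow",[(ce[j].round(1).tolist(),st[j].tolist()) for j in range(1,n) if st[j,4]>10 and 220<ce[j][0]<285])
G={}
for i,dy in enumerate((.07,-.05)):
    robot.move_ptp([.63,-.255+dy,.20],quat(tool(0)))
    G[i]=cam("wrist");im=robot.snapshot("wrist");cv2.imwrite(f"pics/g{i}.png",im)
json.dump(G,open("g.json","w"));print(robot.current_t())
a=[cv2.resize(cv2.imread(f"pics/g{i}.png"),(400,300)) for i in(0,1)]
```

```text
0 [ 334  122   24  153 2251] [(122, 350.0, 1), (130, 345.0, 21), (138, 344.5, 22), (146, 345.5, 20), (154, 345.5, 20), (162, 345.5, 22), (170, 346.5, 20), (178, 346.5, 20), (186, 346.5, 20), (194, 347.0, 19), (202, 347.0, 21), (210, 347.5, 20), (218, 348.0, 15), (226, 347.5, 6), (234, 347.5, 6), (242, 348.0, 7), (250, 348.0, 7), (258, 348.5, 6), (266, 348.0, 5), (274, 349.0, 1)] (274, np.float64(349.0), np.int64(1))
yellow [([504.7, 208.1], [498, 201, 15, 15, 162])]
1 [ 189  122   35  152 2322] [(122, 206.5, 2), (130, 200.5, 22), (138, 201.0, 21), (146, 202.5, 20), (154, 203.5, 20), (162, 204.5, 20), (170, 206.0, 21), (178, 207.5, 22), (186, 209.0, 21), (194, 209.5, 20), (202, 210.5, 20), (210, 211.5, 20), (218, 210.5, 14), (226, 215.0, 7), (234, 216.0, 7), (242, 217.0, 7), (250, 218.5, 8), (258, 220.0, 7), (266, 221.0, 5)] (273, np.float64(222.0), np.int64(3))
yellow [([378.0, 207.9], [371, 201, 15, 15, 185]), ([464.5, 220.2], [458, 213, 14, 15, 166])]
top yellow [([233.0, 180.9], [231, 179, 5, 5, 20]), ([266.2, 185.8], [264, 184, 5, 5, 20]), ([249.5, 308.3], [247, 306, 6, 5, 22])]
5.0667
```

View pics/g0.png

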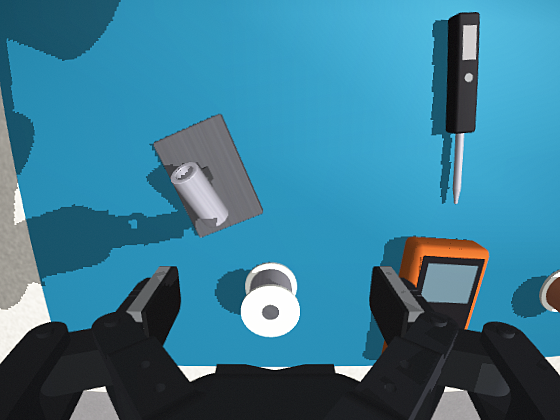

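View pics/g1.png

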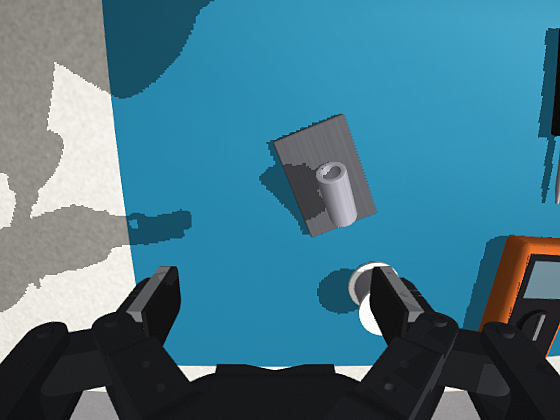

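g0 and g1 show the tube's upper mouth facing the robot, at about (185,174) and (331,173). The bore descends outward, roughly along the base's long edges. Next is an enlarged crop for exact mouth pixels and tube edges, plus the pen and pad numbers.

Run:
```python
from h import *
import json
S=json.load(open("w.json"));G=json.load(open("g.json"));a,b=S["0"],S["1"]
for n,o in dict(padc=[(a,(504.7,208.1)),(b,(378,207.9))],tip=[(a,(348.7,274)),(b,(222,273.5))],
  hfront=[(a,(347.7,219)),(b,(213,219))],htail=[(a,(344.5,124)),(b,(200,124))]).items(): P,e=tri(o);print(n,P.round(4),round(e,4))
t=cam("top");P,e=tri([(b,(464.5,220.2)),(t,(233,180.9))]);print("padh",P.round(4),e);P,e=tri([(a,(504.7,208.1)),(b,(378,207.9)),(t,(266.2,185.8))]);print("padc3",P.round(4),e)
for z in(.012,.014):print(z,plane(b,(464.5,220.2),z).round(4),plane(b,(378,207.9),z).round(4),plane(a,(504.7,208.1),z).round(4))
A=cv2.imread("pics/g0.png")[150:240,150:240];B=cv2.imread("pics/g1.png")[150:240,290:380]
cv2.imwrite("pics/gc.png",np.hstack([cv2.resize(x,(396,396),interpolation=cv2.INTER_CUBIC) for x in(A,B)]))
```

```text
padc [0.5608 0.1983 0.0131] 0.0001
tip [0.6469 0.0105 0.0135] 0.0002
hfront [0.5739 0.0037 0.0159] 0.0001
htail [ 0.4651 -0.0058  0.0128] 0.0001
padh [0.575  0.3048 0.0171] 0.00026197416856904533
padc3 [0.5602 0.1968 0.0156] 0.00048277052868078517
0.012 [0.5765 0.308  0.012 ] [0.5611 0.1987 0.012 ] [0.5612 0.1992 0.012 ]
0.014 [0.5758 0.3068 0.014 ] [0.5605 0.198  0.014 ] [0.5606 0.1977 0.014 ]
```

View pics/gc.png

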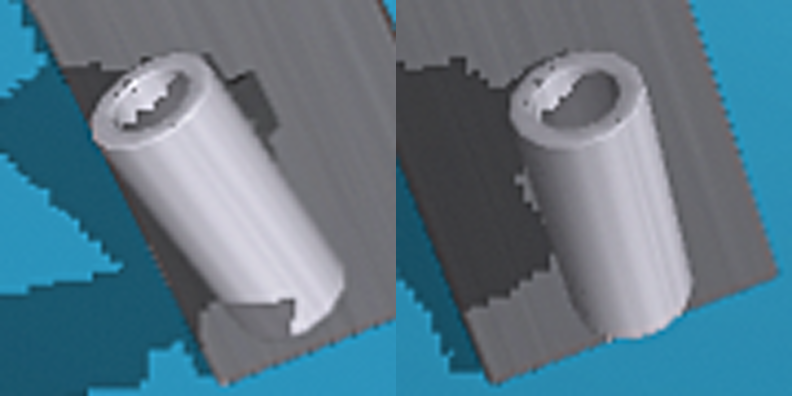

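The crop shows the mouth's outer rim centred at about (152,101) in the left crop and (182,100) in the right. The bore runs to lower ends at about (285,288) and (237,300).

Run:
```python
from h import *
import json
G=json.load(open("g.json"));a,b=G["0"],G["1"]
M,e=tri([(a,(184.2,172.6)),(b,(331,172.4))]);L,f=tri([(a,(214.4,215.1)),(b,(343.5,217.8))])
d=L-M;print(M.round(4),e,L.round(4),f,np.linalg.norm(d),np.degrees([np.arctan2(d[1],d[0]),np.arctan2(d[2],np.hypot(d[0],d[1]))]))
# base edges on its top plane, by line fits to the mask outline
for n,c,ps in(("0",a,[(153,145),(220,115),(262,213),(202,236)]),("1",b,[(274,142),(343,115),(376,212),(313,236)])):
    q=np.array([plane(c,p,.014)[:2] for p in ps]);print(q.round(4).tolist(),q.mean(0).round(4))
    for i,j in((0,3),(1,2)):v=q[j]-q[i];print(np.degrees(np.arctan2(v[1],v[0])),np.hypot(*v))
    v=q[0]-q[1];print("short",np.degrees(np.arctan2(v[1],v[0]))-90,np.hypot(*v));v=q[3]-q[2];print(np.degrees(np.arctan2(v[1],v[0]))-90)
# reachability
yaw=np.radians(-8)
Mo=M
for name,P,y,t in(("padh",[.576,.307,.014],-8,35),("padc",[.5607,.198,.014],-8,35),("mouth",M+0,None,30)):
    y=np.arctan2(d[1],d[0]) if y is None else np.radians(y);r=tool(y,np.radians(t));p=-r.as_matrix()[:,0]
    g=np.array(P)-p*(.055 if name=="mouth" else .130)+r.as_matrix()[:,2]*robot.grasp_offset
    print(name,g.round(3),robot.solve_ik(g,quat(r)))
    g=g-p*.1;print(robot.solve_ik(g,quat(r)))
```

```text
[ 0.6033 -0.2569  0.0767] 0.00015519039461794464 [ 0.6493 -0.2388  0.0515] 0.00144793386677043 0.055505722443670066 [ 21.53225582 -27.00238083]
[[0.5863, -0.304], [0.558, -0.2354], [0.6574, -0.1957], [0.6832, -0.2606]] [ 0.6212 -0.2489]
24.12541909412608 0.10623376201591109
21.775759337845322 0.1070021995168977
short -157.56937409533947 0.07416201053820023
-158.23255814811495
[[0.5844, -0.3037], [0.5583, -0.2368], [0.6567, -0.1962], [0.6836, -0.262]] [ 0.6207 -0.2497]
22.833676979994884 0.10758013237847451
22.410320604816214 0.10644444892547364
short -158.65999960220955 0.07185524466046417
-157.75860800006114
padh [0.46  0.323 0.073] [ 0.32010713  0.66596643  1.42026335  0.25758087  1.61428035 -1.17404131]
[ 0.37561088  0.52388698  1.54095648  0.2869132   1.62181132 -1.12144108]
padc [0.445 0.214 0.073] [ 0.17430036  0.60266631  1.55580498  0.17805738  1.57065571 -1.31089028]
[ 0.21661265  0.45084822  1.67852282  0.2014427   1.59252621 -1.27048738]
mouth [ 0.55  -0.278  0.088] [-0.37774226  0.66440252  1.33195399 -0.34928586  1.54538089 -2.24388717]
[-0.46457523  0.53238478  1.45506052 -0.38206202  1.52535162 -2.3211225 ]
```

Mouth is at (0.603,-0.257,0.077) with heading about 22°, and both pads and the pen are located. Grasping the pen at its handle centre.

Run:
```python
from h import *
y=np.arctan2(.0163,.1818);q=quat(tool(y));P=[.5195,-.001]
robot.move_ptp([*P,.10],q);robot.grip(.06)
print(robot.movel([*P,.0035],velocity=.08,force_limit=5),robot.current_ee_pos(),robot.current_force())
robot.grip(.0)
print(robot.current_grip_width(),robot.current_finger_force(),robot.current_t())
robot.movel([*P,.16],velocity=.12)
print(robot.current_grip_width(),robot.current_finger_force(),robot.current_force(),robot.current_t())
# pose above heatsink pad, pen tilted 35 deg, tip 40 mm up
r=tool(np.radians(-8),np.radians(35));p=-r.as_matrix()[:,0];z=r.as_matrix()[:,2]
T=np.array([.576,.307,.064]);robot.move_ptp(T-p*.13+z*.0095,quat(r))
print(robot.current_t(),robot.current_force())
t=cam("top");s=cam("side");a=robot.snapshot("top");b=robot.snapshot("side")
u,v=map(int,proj(t,T));print("top",u,v,"side",proj(s,T));w,k=map(int,proj(s,T))
cv2.imwrite("pics/t2.png",a);cv2.imwrite("pics/s2.png",b)
cv2.imwrite("pics/p2.png",np.hstack([cv2.resize(i[y0-35:y0+35,x0-35:x0+35],(396,396),interpolation=cv2.INTER_CUBIC) for i,x0,y0 in((a,u,v),(b,w,k))]))
```

```text
False [ 0.51996265 -0.00104406  0.00396452] [-0.26885497 -0.23616035 -0.38355194]
0.020745156102453196 60.67905306816101 8.5083
0.02088913973515403 60.08447527885437 [ 0.63261993 -0.33379558 -1.76441628] 9.9667
11.2083 [ 0.28089627 -0.6801624  -0.09375792]
top 230 178 side (np.float64(283.87410037323997), np.float64(168.09655797184965))
```

View pics/p2.png

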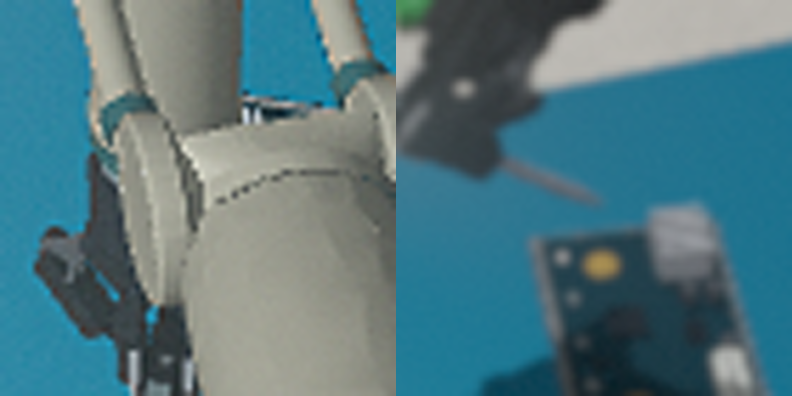

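The pen is held. In the side view its tip is at (284.9,169) against a predicted (283.9,168.1), within about 3 mm, over the pad beside the heatsink. Touching now.

Run:
```python
from h import *
s=cam("side");print("pad via side",plane(s,(285.3,179.6),.014).round(4))
r=tool(np.radians(-8),np.radians(35));p=-r.as_matrix()[:,0];z=r.as_matrix()[:,2];q=quat(r)
o=-p*.13+z*.0095
for n,T in(("h",[.576,.307]),("c",[.5607,.1982])):
    t=lambda h:np.array([*T,h])+o
    if n=="c":robot.movel(t(.064),velocity=.12)
    robot.movel(t(.028),velocity=.06);robot.wait(.2);f0=np.array(robot.current_force())
    hit=robot.movel(t(.004),velocity=.012,force_limit=2)
    e=np.array(robot.current_ee_pos())-o;print(n,hit,e.round(4),(np.array(robot.current_force())-f0).round(2),robot.current_t())
    if n=="h": cv2.imwrite("pics/s3.png",robot.snapshot("side"))
    if not hit: print("no contact");robot.movel(t(.064),velocity=.06);break
    robot.wait(.2);print((np.array(robot.current_force())-f0).round(2))
    if n=="c": cv2.imwrite("pics/s4.png",robot.snapshot("side"))
    robot.movel(t(.064),velocity=.06);print(robot.current_t())
f=[cv2.imread(f"pics/s{i}.png")[130:230,240:340] for i in(3,4)] 
cv2.imwrite("pics/p3.png",np.hstack([cv2.resize(i,(400,400),interpolation=cv2.INTER_CUBIC) for i in f]))
```

```text
pad via side [0.5811 0.3024 0.014 ]
h True [0.5755 0.307  0.0136] [-0.95  0.66  3.44] 13.45
[-1.2   0.81  3.71]
14.7
c True [0.5602 0.1982 0.0138] [-1.55 -1.01  3.77] 17.9
[-1.05 -0.41  4.09]
19.1417
```

View pics/p3.png

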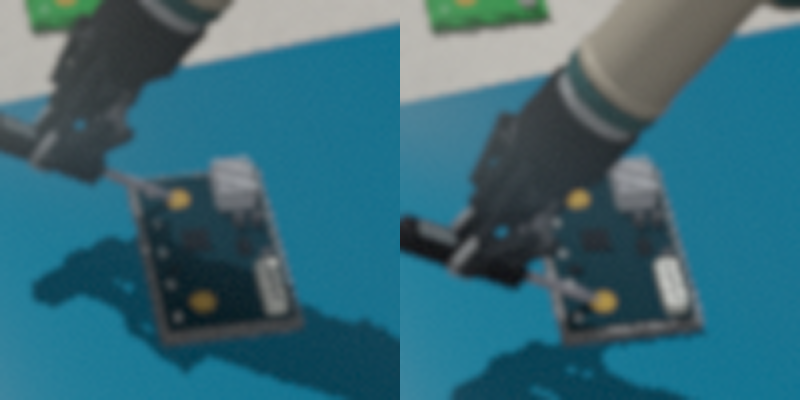

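Both frames show the tip on the middle of a brass pad: left at (180,197), heatsink pad; right at (603,300), connector pad. Contact forces were about 4 N and contact height matched the pads. Now lining up with the tube.

Run:
```python
from h import *
P=np.array(robot.current_ee_pos());robot.movel(P+[0,0,.09],velocity=.15)
M=np.array([.6033,-.2569,.0768]);r=tool(np.radians(22.2),np.radians(30));p=-r.as_matrix()[:,0];z=r.as_matrix()[:,2];q=quat(r)
t=lambda x:M+p*(x-.130)+z*.0095
robot.move_ptp(t(-.07)+[0,0,.05],q);robot.movel(t(-.07),velocity=.1);robot.movel(t(-.015),velocity=.06)
e=robot.current_ee_pos();print(robot.current_t(),e-t(-.015),robot.current_force())
out=[]
for n in("top","side"):
    c=cam(n);i=robot.snapshot(n);cv2.imwrite(f"pics/{n}5.png",i);T=M-p*.015;u,v=map(int,proj(c,T));print(n,u-35,v-35,proj(c,T),proj(c,M),proj(c,M+p*.06))
    out.append(cv2.resize(i[v-35:v+35,u-35:u+35],(396,396),interpolation=cv2.INTER_CUBIC))
cv2.imwrite("pics/p5.png",np.hstack(out))
```

```text
23.5333 [-0.00021016 -0.0001298   0.00020394] [ 0.31780107  0.09230102 -0.28894216]
top 377 138 (np.float64(412.7650841508854), np.float64(173.76865730774034)) (np.float64(410.46018013740604), np.float64(170.39002002912437)) (np.float64(401.50195698701765), np.float64(157.24654830423503))
side 333 292 (np.float64(368.1113970445567), np.float64(327.38034681134644)) (np.float64(371.21544993389955), np.float64(325.331295522674)) (np.float64(382.94111727991145), np.float64(317.58271081838456))
```

View pics/p5.png

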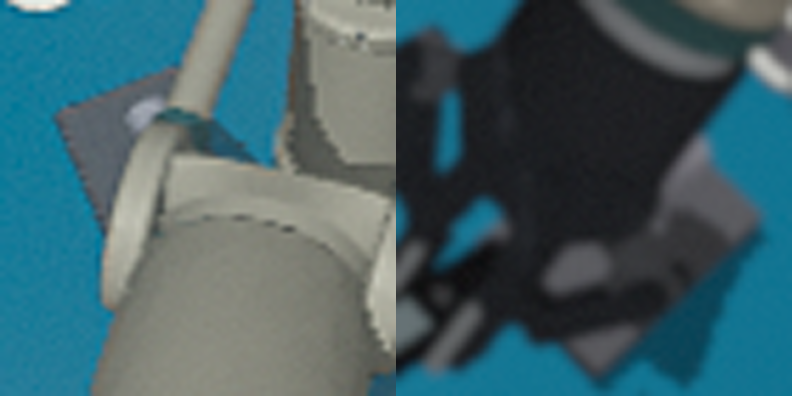

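The arm hides the tip in both views, with only the tube's lower end visible at (145,115). I'll insert with force guarding in stages.

```bash
cat >> h.py <<'E'
M=np.array([.6033,-.2569,.0768]);r=tool(np.radians(22.2),np.radians(30));RM=r.as_matrix();p=-RM[:,0];z=RM[:,2];q=quat(r)
t=lambda x:M+p*(x-.130)+z*.0095
def st(f0,l=""):
    e=np.array(robot.current_ee_pos());f=np.array(robot.current_force())-f0
    print(l,"x",round(float((e-t(0))@p),4),"F tool xyz",(RM.T@f).round(2),"t",robot.current_t())
E
python3 - <<'E'
from h import *
f0=np.array(robot.current_force())
for x in(.012,.03,.05,.068,.082):
    hit=robot.movel(t(x),velocity=.03,force_limit=6);st(f0,f"{x} {hit}")
    if hit: break
E
```

```text
0.012 False x 0.0119 F tool xyz [ 1.26 -0.87  0.57] t 24.6833
0.03 False x 0.03 F tool xyz [ 1.13 -0.6   1.42] t 25.4333
0.05 False x 0.05 F tool xyz [ 1.54 -0.74  0.8 ] t 26.25
0.068 False x 0.068 F tool xyz [ 0.78 -0.17  0.97] t 27.0
0.082 True x 0.0752 F tool xyz [ 2.61 -0.06 -0.39] t 27.3583
```

Home contact at x = 75.2 mm, exactly the expected depth. Letting go in small steps and backing off.

Run:
```python
from h import *
f0=np.array(robot.current_force())
robot.grip(.026);robot.wait(.3);st(f0,"26");robot.grip(.055);robot.wait(.2);st(f0,"55")
e=np.array(robot.current_ee_pos())
hit=robot.movel(e-z*.10,velocity=.1,force_limit=8);st(f0,f"back {hit}")
e=np.array(robot.current_ee_pos());robot.move_ptp([.50,-.255,.24],quat(tool(0)))
a=cam("wrist");A=robot.snapshot("wrist");cv2.imwrite("pics/w6.png",A)
robot.move_ptp([.50,-.155,.24],quat(tool(0)))
b=cam("wrist");B=robot.snapshot("wrist");cv2.imwrite("pics/w7.png",B)
out=[];
for c,i in((a,A),(b,B)):
    u,v=map(int,proj(c,M-p*.03));u=min(max(u,60),500);v=max(v,60);print(u-60,v-60,proj(c,M),proj(c,M-p*.11));out.append(cv2.resize(i[v-60:v+60,u-60:u+60],(396,396),interpolation=cv2.INTER_CUBIC))
cv2.imwrite("pics/p7.png",np.hstack(out));print(robot.current_t())
import json;json.dump([a,b],open("w7.json","w"))
```

```text
26 x 0.0753 F tool xyz [-2.06  0.29  0.18] t 27.8917
55 x 0.0753 F tool xyz [-1.67  0.01  0.  ] t 28.4833
back False x 0.0752 F tool xyz [-2.11 -0.35  0.34] t 29.6333
202 214 (np.float64(272.4545481542686), np.float64(288.5530056944085)) (np.float64(227.31618800107546), np.float64(227.8020622430718))
98 213 (np.float64(174.92347475261766), np.float64(287.3557747642487)) (np.float64(103.30054869952781), np.float64(225.12272235168055))
30.7833
```

View pics/p7.png

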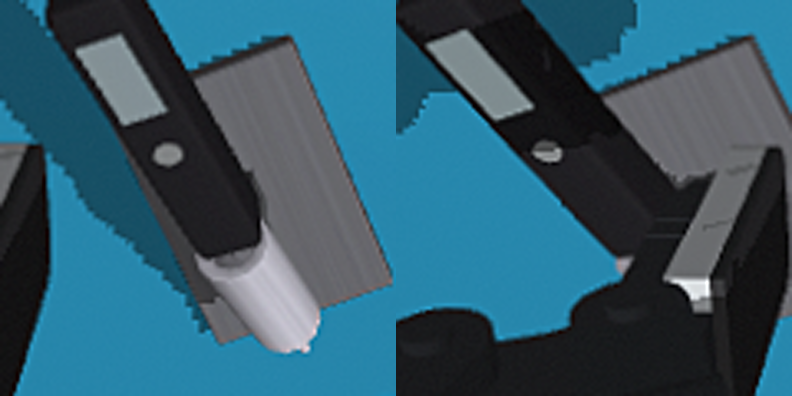

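The pen is in the tube, its handle front at the mouth at (235,255) in the left crop, with a little sag. I'll check seating with a light push of closed fingers on the tail.

Run:
```python
from h import *
robot.grip(0)
T=lambda x:M+p*x+z*.012   # TCP at x along the tube axis
robot.move_ptp(T(-.150)-z*.08,q);robot.movel(T(-.150),velocity=.12);robot.wait(.2)
f0=np.array(robot.current_force())
hit=robot.movel(T(-.112),velocity=.02,force_limit=3.5)
e=np.array(robot.current_ee_pos());print(hit,"x",(e-M)@p,"F",(RM.T@(np.array(robot.current_force())-f0)).round(2),robot.current_t())
robot.movel(T(-.150),velocity=.06);robot.movel(T(-.150)-z*.08,velocity=.12)
robot.move_ptp([.50,-.255,.24],quat(tool(0)))
c=cam("wrist");A=robot.snapshot("wrist");cv2.imwrite("pics/w8.png",A)
B=cv2.imread("pics/w6.png")
f=lambda i:cv2.resize(i[200:330,190:320],(396,396),interpolation=cv2.INTER_CUBIC)
cv2.imwrite("pics/p8.png",np.hstack([f(B),f(A)]));print(robot.current_t())
```

```text
True x -0.12082909690395918 F [ 1.38 -0.35 -1.61] 34.35
36.3083
```

View pics/p8.png

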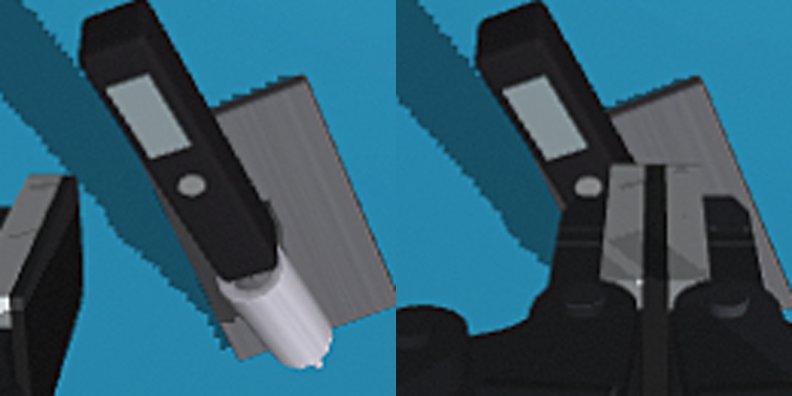

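Contact came at x = −120.8 mm, which with the 11 mm half finger width puts the tail at −110 mm, so the pen is fully home. The handle is at the same pixels before and after the push. Handing in.

```bash
python3 -c "
from workcell import robot
print(robot.close_job())"
```

```text
the job is handed in; nothing more can be done
None
```

The tester touched the heatsink pad, then the connector pad (about 4 N each), and is now home in the stand's tube and released; I handed the job in after about 36 s, within the 66 s limit.

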